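# Load the rinse pail, hang it by its bail to drip, and tag it

## Task

Put every dapping punch lying loose on the bench (not those standing in the wooden block) into the steel rinse pail. Then, with the pail still standing on the bench, raise its folded wire bail upright, lift the pail by the bail and hang it by the bail's cross bar on both prongs of the drip stand, behind the upturned tips. Hang the yellow batch tag by its eye on the pin of the tag post, down on the collar, and let go of everything; leave the brown dropper bottle and the white tin at the back where they are.

Things in the scene. Friction and masses are not known exactly. Their poses are not given: they have to be found in the camera images.
- pail_mid (a point): Open steel rinse pail on the bench: rim 100 mm, foot 88 mm across, 60 mm tall, walls 3 mm, floor 4 mm thick, 0.2 to 0.35 kg. Point on its upright axis, 30 mm above its underside. z is up, y runs through the two ears (bail axle, 56 mm above the underside), x points to the side on which the bail starts folded.
- bail_grip (a point): Middle of the cross bar of the pail's wire bail, inside a wooden roller 14 mm thick, 32 mm long, that spins freely on the wire. 5 mm wire, straight cross bar 92 mm wide, 88 mm from the axle; legs 112 mm apart. Folded: roller 88 mm out to the pail's +x, 56 mm high; upright: 144 mm above the pail's underside. x points from axle to roller, y along the roller.
- bail (a joint): Angle of the bail on the pail: 0 folded down (level), 1.57 upright, up to 3.14. Almost free: it falls back if let go before it stands upright, and the pail swings freely on it when lifted.
- fork_seat (a point): Drip stand, fixed: grey tray base, steel column, two level parallel prongs 8 mm thick, 62 mm apart between centres, pointing to this frame's -x. Point: where the middle of the bail's cross bar comes to rest, midway between the prongs, 179 mm above the bench, 100 mm in front of the column (no taller than the prongs). They pass under the bar either side of the roller.
- fork_tips (a point): Midway between the red, upturned ends of the prongs, at their top: 43 mm out from the seat, 14.5 mm above it. The bail's cross bar must pass over them (18 mm or more above the seat) and be lowered behind them. The tray under it (198 x 130 mm) is 16 mm tall; the hung pail's underside is 35 mm up. A lamp hangs 0.69 m above the bench's middle, left of and beyond the stand: keep the arm low there.
- post_collar (a point): Tag post, fixed: blue 60 mm round foot, upright steel post with a 30 mm wide brass collar. The point is on the post's axis on top of the collar, 90 mm above the bench. Above the collar the post is a pin 8 mm thick. Beware of a fixed tool stand with a tall upright rod, 0.61 m ahead of the robot and 0.15 m to its left: pass in front of it.
- post_tip (a point): Rounded upper end of that pin, 120 mm above the bench, 30 mm above the collar.
- tag_grip (a point): Yellow plastic batch tag, flat, 8 mm thick, 30 g, lying on the bench: a bar 14 mm wide and 68 mm long with a ring-shaped eye at one end. The point is in the bar, half-way up, 45 mm from the eye's centre, a good place to grip. -x points to the eye, z is up.
- tag_eye (a point): Centre of the tag's eye (hole 22 mm, ring 34 mm across), 45 mm from the grip point toward -x. On the post the eye stops at the collar and the tag then hangs down aslant.
- punch_0_mid (a point): Steel dapping punch no. 0, a round rod 10 mm thick (slimmer behind the head) and 64 mm long, 35 g, lying on the bench; middle of the rod, long axis y. The fixed wooden block of other punches near it is about 100 mm tall. May be absent (two to four are there).
- punch_1_mid (a point): Steel dapping punch no. 1, a round rod 12 mm thick (slimmer behind the head) and 64 mm long, 35 g, lying on the bench; middle of the rod, long axis y. The fixed wooden block of other punches near it is about 100 mm tall. May be absent (two to four are there).
- punch_2_mid (a point): Steel dapping punch no. 2, a round rod 13 mm thick (slimmer behind the head) and 64 mm long, 35 g, lying on the bench; middle of the rod, long axis y. The fixed wooden block of other punches near it is about 100 mm tall. May be absent (two to four are there).
- punch_3_mid (a point): Steel dapping punch no. 3, a round rod 12 mm thick (slimmer behind the head) and 64 mm long, 35 g, lying on the bench; middle of the rod, long axis y. The fixed wooden block of other punches near it is about 100 mm tall. May be absent (two to four are there).
- flux_bottle: Bystander: small brown dropper bottle, 33 mm wide, 102 mm tall, loose, standing at the back right; origin under its centre.
- white_tin: Bystander: round white tin, 60 mm wide, 27 mm tall, loose, at the back right; origin under its centre.

How it is judged (in metres and radians):
On the way, in this order (a step that is already met when the one before it is completed fails the run):
1. all punches present lie in the pail (distance between each of punch_0_mid, punch_1_mid, punch_2_mid, punch_3_mid and pail_mid below 0.055 m and z of each of punch_0_mid, punch_1_mid, punch_2_mid, punch_3_mid in the frame of pail_mid below 0.022 m and contact force between the fingers and punch_0 below 0.3 N and contact force between the fingers and punch_1 below 0.3 N and contact force between the fingers and punch_2 below 0.3 N and contact force between the fingers and punch_3 below 0.3 N), for 0.3 s.
2. the bail is raised upright (within 0.3 rad) while the pail stands on the bench (value of joint bail between 1.27 and 1.87 rad and height (world z) of pail_mid below 0.036 m and angle between pail_mid's own z axis and vertical below 0.12 rad), for 0.2 s.
3. the pail hangs by its bail on both prongs of the drip stand (x of bail_grip in the frame of fork_seat between -0.036 and 0.06 m and y of bail_grip in the frame of fork_seat between -0.02 and 0.02 m and z of bail_grip in the frame of fork_seat between -0.008 and 0.008 m and height (world z) of pail_mid above 0.045 m and angle between pail_mid's own z axis and vertical below 0.5 rad), for 0.3 s.
At the end, for the whole second after the job is handed in: Every punch present is in the pail; the pail hangs at rest on both prongs by its cross bar (8 mm in height, 20 mm sideways), leaning under 0.5 rad; the tag rests with its eye on the pin, within 16 mm of its axis, from 8 mm below to 24 mm above the collar (all of step 3 and distance between each of punch_0_mid, punch_1_mid, punch_2_mid, punch_3_mid and pail_mid below 0.055 m and z of each of punch_0_mid, punch_1_mid, punch_2_mid, punch_3_mid in the frame of pail_mid below 0.022 m and horizontal distance between tag_eye and post_collar below 0.016 m and z of tag_eye in the frame of post_collar between -0.008 and 0.024 m and linear speed of each of pail, tag below 0.05 m/s); the robot touches nothing.
It fails at once if the dropper bottle or the white tin is knocked away (more than 50 mm) or the bottle tipped over (distance of any of flux_bottle, white_tin from where it was at the start of the episode above 0.05 m or angle between flux_bottle's own z axis and vertical above 0.6 rad).
Of punch_0, punch_1, punch_2, punch_3 only 2 to 4 are there at a start; the rules pass over those that are not, and their reading is None.
At some moment in a run one of punch_0, punch_1, punch_2, punch_3 may be knocked a few centimetres aside while the robot is not near it.
Once in a run the grip may slacken for a moment while it holds something.
It also fails if it takes over 210 s, if anything falls off the work surface, if the arm or the gripper's body presses on something with over 40 N, if the wrist force passes 120 N, or if a joint passes its speed limit or range.

## Robot

A 6-joint arm with a two-finger parallel gripper is mounted at the origin on a cart in front of the work surface, level with it; the furniture and walls round the work are solid. World frame = base frame: x ahead of the robot, y to its left, z up, the work surface at z = 0. Lengths are in mm, angles in degrees, forces in N, time in s.
With the tool pointing down it reaches from about 350 to 850 mm from the base axis. Payload 8.1 kg.
Tool frame: the origin (TCP) lies midway between the tips of the shut fingers; the grasp point (between the pads) lies 19 mm behind it (r.grasp_offset is the distance from the TCP to the grasp point, in mm); z points along the fingers, x is the direction in which the jaws open and shut, and the axes are right-handed (so a half turn about z gives the same grasp; the last joint's range is limited). The gripper opens to 85 mm and grips with 20 to 120 N. Pads are 22 mm wide; open, the fingers measure 114 mm over their backs; the gripper's body (76 mm by 85 mm) begins 54 mm behind the grasp point. The pads swing forward as they close: fully open they stand 13 mm farther back than shut.
Start: joints at [61.799, 7.471, 85.268, -0, 87.261, -4.893], TCP at [237.383, 551.049, 231.292] pointing down, gripper open.
Joint ranges: [-169.43, 169.43], [-51.17, 129.36], [1.28, 143.12], [-76.62, 256.62], [0, 156.53], [-152.29, 152.29]. Speed limits (degrees/s): [136.94, 136.94, 159.86, 180, 180, 180].

## Interface

Orientations are given as [roll, pitch, yaw] about the fixed x, y, z axes, in that order (R = Rz(yaw) Ry(pitch) Rx(roll)).
In Python, from bench import r, optics, hand_in gives the robot as it stands.
- The arm moves only by the shell command python3 -m pendant 'ROWS' [FORCE]. ROWS is JSON, a list of rows, each a list of 5 numbers: the opening, from 0 (shut) to 1 (fully open), then the shift along the tool's x, y, z in mm, then the turn about the tool's z in degrees. A call has 1 to 10 rows; each row shifts and turns the commanded pose from where the row before left it, along the tool's axes as they then stand; what a row does not reach is not made up. A row lasts 1/10 s, in which the tool goes at most 50 mm and 8.59 degrees, less where a joint would pass 70% of its speed; a pose out of reach is approached as far as the arm can. A call with a gripper value outside its range is refused whole. The fingers move at their own pace and stop on an object; FORCE is the grip in N (left out, the last holds). Time passes only in rows, so rows that do not move let the fingers close. It gives the time, the measured TCP pose, the force and the opening at its end, in the units of the state.
- r.sense(): the state, without advancing time (a new reading comes with each control period).
- optics.snapshot(name): name is "side" or "top" or "wrist"; returns (picture, depth): 480x640x3 uint8, blue, green, red; 480x640 float32, mm along the optical axis (not along the pixel's ray), 0 where there is no reading.
- optics.camera_params(name): a dict with "camera_matrix" (3x3 intrinsics, pixels), "eye" and "orientation" of the camera in the world. Camera axes: x right, y down, z forward; pixel columns grow to the right and rows downward; lengths in mm; the calibration is good to about 2 mm. A picture is of the moment at which its call begins: read the wrist's pose just before it. camera_params takes no time and is no camera call; for the wrist camera it gives the pose at the moment of the call.
- hand_in(): hands the job in, once; it reports no verdict.
Trained networks look in the newest picture that a camera, given by its name, has taken for a name from the list of things; names that differ only in an ending like _2 or _b are one class to them, and where a whole thing is asked for, a point or a joint stands for the part that bears it (a point fixed in the world has none). Each returns a list of dicts, best first, with "score" (0 to 1); they miss things now and then, are a little off and sometimes report something else, mostly with a low value. They report only what shows in the picture. A call takes as long as a camera call.
- optics.search_frame(camera, query): "at" ([x, y, z] in mm, in world coordinates, good to about 4 mm: the middle of the surface that is visible of it).
The state is a dict: "time": time; "joint_pos": joint angles; "qd": joint speeds; "joint_efforts": joint torques, N m; "tool_pos": TCP position; "tcp_rot": TCP orientation; "ft_force": force on the tool from outside, world axes, zero at the start; "wrist_torque": the same for the moment, N m; "finger_gap": finger opening in mm.
Only numpy, scipy, OpenCV 4.12 (cv2) and the standard library are available. Lean on these libraries where they do the work, as an engineer would, in place of code of your own. Each camera call takes 0.05 s, during which the arm holds its last target. There are 200 camera calls.

## Working session

There is one attempt and no reset: what is moved stays moved. The work goes in short steps, Python scripts to look and compute and a shell command to move; the robot and the scene stay as the last step left them, time stands still between calls to the robot, and variables do not carry over. Pictures are saved under pics/ and viewed, about 12 in all and at most 16, crops included, and the job is handed in when it is done.

```bash
ls; mkdir -p pics
cat > h.py <<'E'
import numpy as np, cv2
from bench import r, optics, hand_in
from scipy.spatial.transform import Rotation as R
def snap(cam,fn=None):
    P=optics.camera_params(cam); im,d=optics.snapshot(cam)
    if fn: cv2.imwrite('pics/'+fn,im)
    return im,d,P
def Rc(P):
    o=np.array(P['orientation'],float)
    return o if o.shape==(3,3) else R.from_euler('xyz',o,degrees=True).as_matrix()
def pt(P,d,u,v,z=None):
    K=np.array(P['camera_matrix']); ray=Rc(P)@np.linalg.solve(K,[u,v,1.]); e=np.array(P['eye'])
    if z is None: return e+ray*d[int(v),int(u)]
    return e+ray*(z-e[2])/ray[2]
def cloud(P,d):
    K=np.array(P['camera_matrix']); v,u=np.mgrid[:480,:640]
    p=np.stack([(u-K[0,2])/K[0,0],(v-K[1,2])/K[1,1],np.ones_like(u)],-1)*d[...,None]
    return p@Rc(P).T+np.array(P['eye'])
def st():
    s=r.sense(); print('t',round(s['time'],2),'tcp',np.round(s['tool_pos'],1),'rot',np.round(s['tcp_rot'],1),'F',np.round(s['ft_force'],1),'gap',round(s['finger_gap'],1),'J',np.round(s['joint_pos'],0)); return s
def go(x,y,z,yaw=None):
    "tool-frame delta to world target"
    s=r.sense(); M=R.from_euler('xyz',s['tcp_rot'],degrees=True).as_matrix()
    print('delta tool',np.round(M.T@(np.array([x,y,z])-s['tool_pos']),1))
E
cat > a.py <<'E'
from h import *
st(); print(r.grasp_offset)
for c in ['side','top']:
    im,d,P=snap(c,c+'0.png'); print(c,P)
    for q in ['pail_mid','bail_grip','fork_seat','fork_tips','post_collar','post_tip','tag_grip','tag_eye','punch_0_mid','flux_bottle','white_tin']:
        L=optics.search_frame(c,q); print(q,[(np.round(l['at']).tolist(),round(l['score'],2)) for l in L[:6]])
E
python3 a.py
```

```text
pics
t 0.0 tcp [237.1 550.6 230.3] rot [-1.80e+02  1.00e-01  6.67e+01] F [0.5 0.1 0.8] gap 85.3 J [62.  8. 85.  0. 87. -5.]
18.700000000000003
side {'camera_matrix': array([[435.30950364,   0.        , 329.68881134],
       [  0.        , 435.30950364, 236.6314386 ],
       [  0.        ,   0.        ,   1.        ]]), 'eye': array([494.62732365, 652.28894717, 700.67061497]), 'orientation': array([-1.29908137e+02,  1.14602210e-01, -1.72736837e+02])}
pail_mid [([429.0, -289.0, 40.0], 0.63)]
bail_grip [([496.0, -265.0, 61.0], 0.49), ([428.0, -285.0, 41.0], 0.42)]
fork_seat [([595.0, -103.0, 10.0], 0.63)]
fork_tips [([596.0, -105.0, 9.0], 0.69)]
post_collar [([491.0, 287.0, 12.0], 0.83)]
post_tip [([491.0, 290.0, 11.0], 0.74)]
tag_grip []
tag_eye [([549.0, -285.0, 5.0], 0.62)]
punch_0_mid [([596.0, -106.0, 8.0], 0.6), ([495.0, 191.0, 5.0], 0.57), ([496.0, -264.0, 62.0], 0.47)]
flux_bottle [([721.0, -192.0, 47.0], 0.87)]
white_tin [([753.0, -110.0, 28.0], 0.67)]
top {'camera_matrix': array([[590.11191102,   0.        , 322.45353417],
       [  0.        , 590.11191102, 238.24066413],
       [  0.        ,   0.        ,   1.        ]]), 'eye': array([ 364.2007521 ,   -9.30106368, 1274.99506798]), 'orientation': array([-168.52739152,    0.26242047,  -94.73688616])}
pail_mid [([432.0, -290.0, 17.0], 0.56), ([715.0, -195.0, 63.0], 0.4)]
bail_grip [([505.0, -280.0, 61.0], 0.93), ([421.0, 204.0, 8.0], 0.48)]
fork_seat [([596.0, -112.0, 5.0], 0.75)]
fork_tips [([594.0, -113.0, 6.0], 0.59)]
post_collar []
post_tip [([489.0, 274.0, 9.0], 0.98)]
tag_grip [([562.0, -292.0, 9.0], 0.5)]
tag_eye [([563.0, -294.0, 9.0], 0.68), ([422.0, 207.0, 8.0], 0.26)]
punch_0_mid [([488.0, 183.0, 9.0], 0.46)]
flux_bottle [([715.0, -198.0, 60.0], 0.81)]
white_tin [([755.0, -117.0, 28.0], 0.81), ([718.0, -194.0, 58.0], 0.72)]
```

View pics/top0.png

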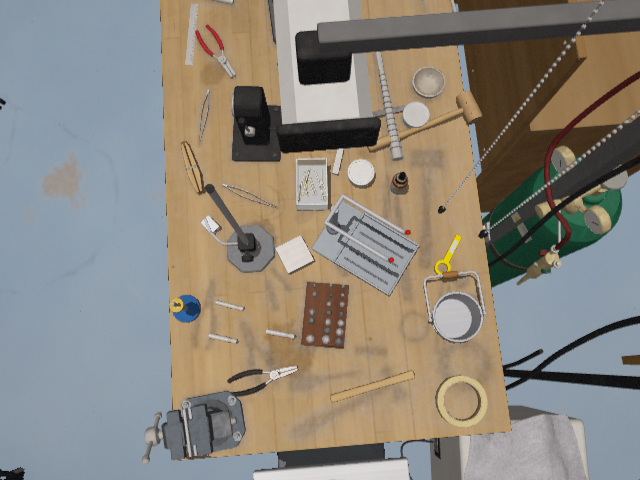

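View pics/side0.png

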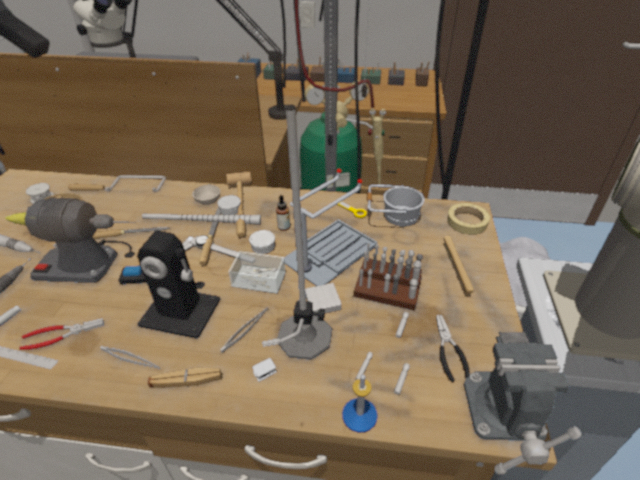

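```bash
cat > b.py <<'E'
from h import *
im,d,P=snap('top')
# punches: bright, low saturation within crop
hsv=cv2.cvtColor(im,cv2.COLOR_BGR2HSV)
m=((hsv[...,1]<60)&(hsv[...,2]>150)).astype(np.uint8); 
mm=np.zeros_like(m); mm[292:352,205:300]=m[292:352,205:300]
n,l,s,c=cv2.connectedComponentsWithStats(mm)
for i in range(1,n):
    if s[i,4]<30: continue
    v,u=np.where(l==i); (cx,cy),(w,h),a=cv2.minAreaRect(np.c_[u,v].astype(np.float32))
    vx,vy,x0,y0=cv2.fitLine(np.c_[u,v].astype(np.float32),2,0,.01,.01).ravel()
    t=(u-cx)*vx+(v-cy)*vy
    e=[pt(P,d,cx+k*vx,cy+k*vy,6) for k in (t.min(),t.max())]
    print('blob',s[i,4],np.round([cx,cy]),'ends',np.round(e[0][:2]),np.round(e[1][:2]),'mid',np.round((e[0]+e[1])[:2]/2,1),'ang',np.degrees(np.arctan2(*(e[1]-e[0])[[1,0]])).round(1), 'len',np.linalg.norm(e[1]-e[0]).round())
C=cloud(P,d)
# red tips, yellow tag, yellow tip
red=(hsv[...,1]>170)&((hsv[...,0]<6)|(hsv[...,0]>174))&(hsv[...,2]>120)
red[:215]=0;red[280:]=0;red[:,:380]=0;red[:,430:]=0
n,l,s,c=cv2.connectedComponentsWithStats(red.astype(np.uint8))
for i in range(1,n):
    if s[i,4]>3: print('red',c[i],s[i,4],'z193.5',pt(P,d,*c[i],193.5).round(1),'z186',pt(P,d,*c[i],186).round(1))
yel=((hsv[...,1]>150)&(hsv[...,0]>18)&(hsv[...,0]<36)&(hsv[...,2]>120)).astype(np.uint8)
n,l,s,c=cv2.connectedComponentsWithStats(yel)
for i in range(1,n):
    if s[i,4]>30:
        v,u=np.where(l==i); rr=cv2.minAreaRect(np.c_[u,v].astype(np.float32)); print('yel',c[i].round(1),s[i,4],rr, pt(P,d,*c[i],6).round(1))
# rim points of pail
q=C[(abs(C[...,2]-58)<8)&(abs(C[...,0]-432)<70)&(abs(C[...,1]+292)<75)]
print('rim pts',len(q)); (cx,cy),rad=cv2.minEnclosingCircle(q[q[:,0]<470][:,:2].astype(np.float32)); print(cx,cy,rad)
print('post pts'); w=C[285:325,165:205].reshape(-1,3); w=w[(w[:,2]>60)&(w[:,2]<130)]; print(len(w), w.mean(0) if len(w) else '')
for a,b,z in [(182,306,0),(171,308,90),(178,306,90)]: print(pt(P,d,a,b,z).round(1))
for fn,(y0,y1,x0,x1) in {'c1.png':(280,360,160,300),'c2.png':(180,350,300,500)}.items():
    pass
a=cv2.resize(im[270:360,150:310],(800,450),interpolation=3); b=cv2.resize(im[190:350,300:500],(750,600),interpolation=3)
cv2.imwrite('pics/c1.png',a); cv2.imwrite('pics/c2.png',b)
E
python3 b.py
```

```text
blob 111 [229. 305.] ends [502. 217.] [483. 159.] mid [492.5 188.3] ang -108.6 len 61.0
blob 119 [279. 333.] ends [432. 112.] [416.  55.] mid [423.7  83.3] ang -105.1 len 60.0
blob 125 [222. 338.] ends [433. 235.] [415. 177.] mid [423.9 205.8] ang -107.4 len 61.0
red [407.5625 231.75  ] 16 z193.5 [ 582.4 -182.4  193.5] z186 [ 583.9 -183.6  186. ]
red [390.88235294 259.58823529] 17 z193.5 [ 532.5 -145.7  193.5] z186 [ 533.6 -146.6  186. ]
yel [446.9 257.1] 243 ((446.7720947265625, 253.74978637695312), (16.7622127532959, 43.26274108886719), 17.927919387817383) [ 557.  -291.3    6. ]
yel [176.3 304.8] 101 ((175.84999084472656, 304.45001220703125), (13.914020538330078, 12.965337753295898), 18.434947967529297) [502.2 300.1   6. ]
rim pts 662
438.30377197265625 -283.1509094238281 64.90449523925781
post pts
178 [492.63592962 279.29036881  92.81150471]
[499.3 289.3   0. ]
[487.6 290.4  90. ]
[490.4 276.3  90. ]
```

View pics/c2.png

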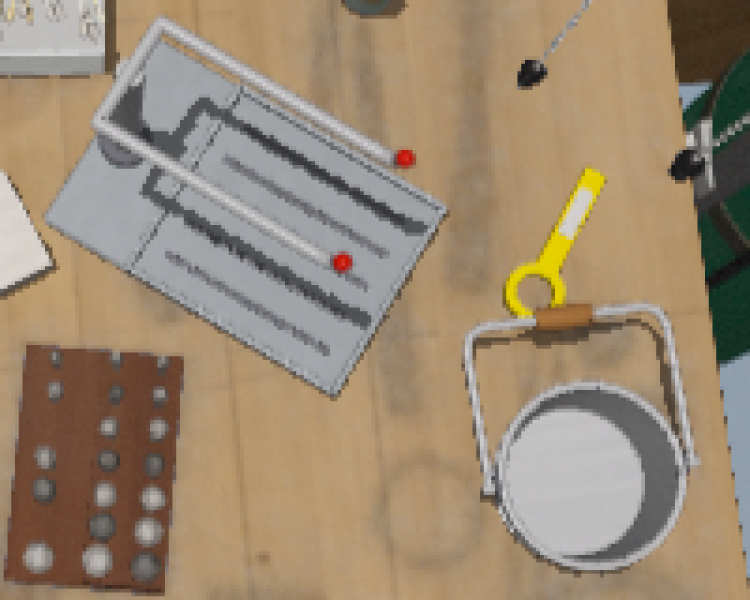

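View pics/c1.png

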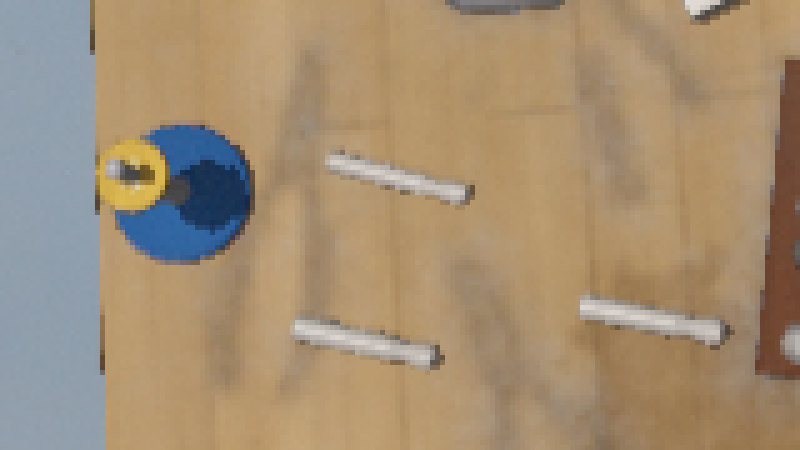

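```bash
python3 -m pendant '[[1,0,0,0,8.4],[1,0,0,0,8.4],[1,0,0,0,8.4],[1,0,0,0,8.4],[1,0,0,0,8.4],[1,0,0,0,8.4],[1,0,0,0,8.4],[1,0,0,0,8.4],[1,0,0,0,8.4],[1,0,0,0,8.1]]'
python3 - <<'E'
from h import *
st(); go(424,206,200); go(492,188,200)
E
```

```text
time: 2.25
tool_pos: [237.4, 551.0, 231.3]
tcp_rot: [-180.0, -0.0, -17.4]
ft_force: [0.4, 0.5, 0.4]
finger_gap: 85.3
t 2.25 tcp [237.4 551.  231.3] rot [-180.    -0.   -17.4] F [0.4 0.5 0.4] gap 85.3 J [62.  7. 85. -0. 87. 79.]
delta tool [281.  273.7  31.3]
delta tool [351.3 270.6  31.3]
```

```bash
python3 -m pendant '[[1,28,27.4,3],[1,28,27.4,3],[1,28,27.4,3]]' ; python3 -m pendant '[[1,28,27.4,3,0],[1,28,27.4,3,0],[1,28,27.4,3,0],[1,28,27.4,3,0],[1,28,27.4,3,0],[1,28,27.4,3,0],[1,28,27.4,3,0],[1,28,27.4,3,0],[1,28,27.4,3,0],[1,28,27.4,3,0]]'
cat > w.py <<'E'
from h import *
import sys
s=st(); im,d,P=snap('wrist',sys.argv[1]); print(P['eye'].round(),P['orientation'].round(1))
for q in sys.argv[2:]:
    L=optics.search_frame('wrist',q); print(q,[(np.round(l['at'],1).tolist(),round(l['score'],2)) for l in L[:6]])
E
python3 w.py w1.png punch_0_mid post_collar
```

```text
time: 3.25
tool_pos: [425.6, 205.7, 201.4]
tcp_rot: [-180.0, -0.0, -17.0]
ft_force: [0.4, 0.8, 0.1]
finger_gap: 85.4
t 3.25 tcp [425.6 205.7 201.4] rot [-180.   -0.  -17.] F [0.4 0.8 0.1] gap 85.4 J [ 20. -12. 107.  -0.  85.  37.]
[445. 273. 344.] [163.9   0.  -17. ]
punch_0_mid [([492.1, 190.4, 10.6], 0.69)]
post_collar [([489.0, 280.4, 9.8], 0.8)]invalid input at $[0]: expected 5 numbers
```

View pics/w1.png

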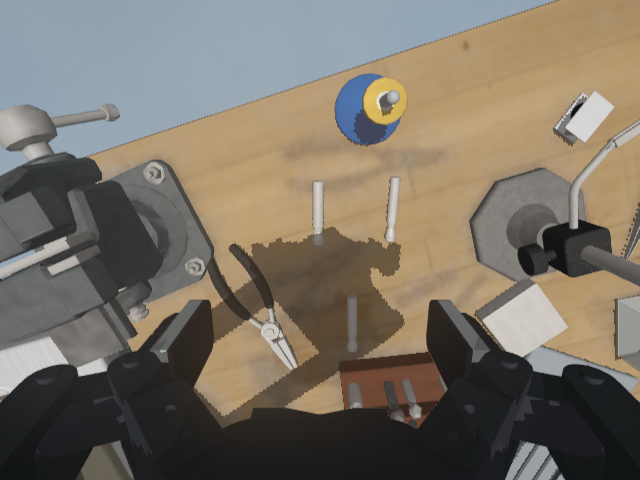

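```bash
cat > f.py <<'E'
from h import *
import sys
s=st(); im,d,P=snap('wrist'); C=cloud(P,d)
z0=np.median(C[(abs(C[...,2])<6)][:,2]); print('bench z',z0.round(1))
for a in sys.argv[1:]:
    x,y=map(float,a.split(','))
    m=(np.hypot(C[...,0]-x,C[...,1]-y)<50)&(C[...,2]-z0>5)&(C[...,2]-z0<20)
    n,l,S,c=cv2.connectedComponentsWithStats(m.astype(np.uint8))
    for i in range(1,n):
        if S[i,4]<80: continue
        q=C[l==i]; rr=cv2.minAreaRect(q[:,:2].astype(np.float32)); b=cv2.boxPoints(rr); e=[b[1]-b[0],b[2]-b[1]]; e=max(e,key=np.linalg.norm); ang=np.degrees(np.arctan2(e[1],e[0]))%180
        print(a,'n',S[i,4],'ctr',np.round(rr[0],1),'size',np.round(rr[1],1),'axis',ang.round(1),'z',np.percentile(q[:,2],[5,95]).round(1)); 
        if max(rr[1])<75 and min(rr[1])<30: go(rr[0][0],rr[0][1],150)
E
python3 f.py 424,206 492,188 424,84
python3 - <<'E'
from h import *
im,d,P=snap('wrist'); C=cloud(P,d)
for u,v,z in [(318,181,6),(318,246,6),(394,177,6),(390,242,6),(351,295,6),(353,352,6),(385,101,90),(391,97,120),(370,109,5)]: print(pt(P,d,u,v,z).round(1))
w=C[(np.hypot(C[...,0]-491,C[...,1]-279)<35)&(C[...,2]>80)&(C[...,2]<95)]; print(len(w),w.mean(0),cv2.minEnclosingCircle(w[:,:2].astype(np.float32)))
E
```

```text
t 3.4 tcp [425.8 205.3 201.2] rot [180.   -0.  -17.2] F [-0.1  0.3 -0.2] gap 85.2 J [ 20. -12. 107.  -0.  85.  37.]
bench z -0.8
424,206 n 713 ctr [422.4 204.8] size [62.7 10.7] axis 72.9 z [ 6.8 11.8]
delta tool [-2.2  2.5 51.3]
492,188 n 610 ctr [490.7 187.1] size [63.3  9.3] axis 71.0 z [ 6.1 10.4]
delta tool [68.2 -0.7 51.3]
424,84 n 561 ctr [422.   83.3] size [61.8 10.5] axis 74.1 z [ 6.7 11.8]
delta tool [ 33.3 118.7  51.3]
424,84 n 275 ctr [414.8  37.6] size [ 2.6 34.6] axis 169.2 z [ 5.3 18.5]
delta tool [ 39.8 164.6  51.3]
[431.6 235.5   6. ]
[412.9 175.3   6. ]
[499.8 218.2   6. ]
[481.  158.5   6. ]
[429.5 115.7   6. ]
[413.5  51.4   6. ]
[492.5 281.9  90. ]
[490.8 282.  120. ]
[494.  282.1   5. ]
1443 [491.59618359 281.17918955  90.05221288] ((492.547119140625, 281.122802734375), 14.925004005432129)
```

```bash
python3 -m pendant '[[0.4,-2.2,2.5,30,0],[0.4,0,0,40,0],[0.4,0,0,40,0],[0.4,0,0,40,0],[0.4,0,0,25,0],[0.4,0,0,15,0],[0.4,0,0,7,0],[0,0,0,0,0],[0,0,0,0,0],[0,0,0,0,0]]' 60; python3 -m pendant '[[0,0,0,0,0],[0,0,0,-10,0],[0,0,0,-30,0],[0,0,0,-50,0],[0,0,0,-50,0],[0,0,0,0,0]]'
```

```text
time: 4.5
tool_pos: [423.2, 206.0, 5.7]
tcp_rot: [-179.9, -0.1, -17.0]
ft_force: [0.1, 0.2, -0.3]
finger_gap: 8.9
time: 5.1
tool_pos: [427.1, 207.1, 153.7]
tcp_rot: [-179.5, -0.7, -17.0]
ft_force: [0.4, 1.6, 0.1]
finger_gap: 9.2
```

```bash
python3 -m pendant '[[0,0,0,-30,0],[0,10,32,0,0],[0,14,44,0,0],[0,14,44,0,0],[0,14,44,0,0],[0,14,44,0,0],[0,14,44,0,0],[0,14,44,0,0],[0,14,44,0,0],[0,0,0,0,0]]'
python3 - <<'E'
from h import *
s=st(); im,d,P=snap('wrist','w2.png'); C=cloud(P,d)
m=(abs(C[...,2]-58)<6)&(np.hypot(C[...,0]-432,C[...,1]+289)<75)
q=C[m]; print(len(q))
for L in ([optics.search_frame('wrist',n) for n in ('pail_mid','bail_grip','tag_eye','tag_grip')]): print([(np.round(l['at'],1).tolist(),round(l['score'],2)) for l in L[:3]])
im,d,P=snap('top'); 
for u,v,z in [(497,476,60),(688,476,60),(592,382,60),(592,570,60),(565,317,57),(538,292,6),(580,205,6)]: print(pt(P,d,300+u/3.75,190+v/3.75,z).round(1))
E
```

```text
time: 6.1
tool_pos: [425.5, -156.5, 175.1]
tcp_rot: [179.9, -0.1, -17.3]
ft_force: [-0.4, -0.4, 0.2]
finger_gap: 9.2
t 6.1 tcp [ 425.5 -156.5  175.1] rot [ 1.799e+02 -1.000e-01 -1.730e+01] F [-0.4 -0.4  0.2] gap 9.2 J [-27. -14. 112.  -0.  82.  -9.]
1009
[([458.5, -270.5, 58.3], 0.69)]
[([510.6, -250.8, 59.0], 0.81)]
[([558.1, -294.7, 6.0], 0.59)]
[]
[ 428.1 -234.8   60. ]
[ 419.5 -338.4   60. ]
[ 474.7 -292.9   60. ]
[ 373.7 -279.9   60. ]
[ 512.1 -283.3   57. ]
[ 534.  -281.1    6. ]
[ 582.9 -311.8    6. ]
```

View pics/w2.png

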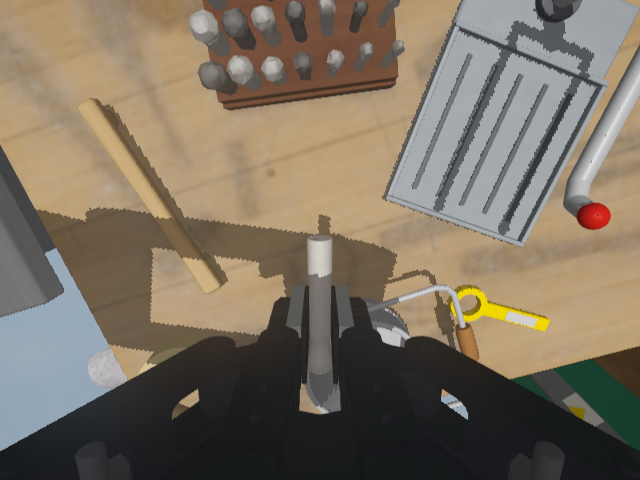

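```bash
python3 -m pendant '[[0,12,41,0,0],[0,12,41,0,0],[0,12.6,42.7,0,0],[0,0,0,0,0],[0,0,0,40,0],[0,0,0,40,0],[0,0,0,35,0],[0,0,0,15,0],[0,0,0,0,0],[0.3,0,0,0,0]]'; python3 -m pendant '[[0.3,0,0,0,0],[0.3,0,0,0,0],[0.3,0,0,-30,0],[0.3,0,0,-50,0],[0.3,0,0,-50,0],[0.3,0,0,-30,0]]'
```

```text
time: 7.4
tool_pos: [425.6, -281.2, 45.7]
tcp_rot: [180.0, -0.1, -16.9]
ft_force: [-0.2, -0.4, 1.1]
finger_gap: 22.4
time: 8.0
tool_pos: [426.0, -282.5, 210.3]
tcp_rot: [179.8, -0.4, -17.0]
ft_force: [0.5, -0.9, 0.0]
finger_gap: 25.6
```

```bash
python3 -m pendant '[[0.3,-11,-35,0,0],[0.3,-14,-45,0,0],[0.3,-14,-45,0,0],[0.3,-14,-45,0,0],[0.3,-14,-45,0,0],[0.3,-14,-45,0,0],[0.3,-14,-45,0,0],[0.4,-14,-44,0,0],[0.4,0,0,0,0],[0.4,0,0,0,0]]'; python3 f.py 422,83 491,187
```

```text
time: 9.0
tool_pos: [422.6, 85.2, 205.3]
tcp_rot: [-180.0, -0.1, -16.8]
ft_force: [1.2, -0.4, -0.8]
finger_gap: 34.3
t 9.0 tcp [422.6  85.2 205.3] rot [-1.80e+02 -1.00e-01 -1.68e+01] F [ 1.2 -0.4 -0.8] gap 34.3 J [  5. -19. 113.  -0.  86.  21.]
bench z -0.7
422,83 n 676 ctr [422.1  82.6] size [62.9 10.5] axis 74.7 z [ 7.4 11.9]
delta tool [-0.2  1.6 55.1]
422,83 n 231 ctr [415.1  37.6] size [ 2.  39.4] axis 170.5 z [ 5.2 18.7]
delta tool [ 6.2 46.6 55.1]
491,187 n 789 ctr [490.9 186.7] size [63.8  9.1] axis 71.3 z [ 6.3 10.4]
delta tool [  35.3 -118.1   55.2]
```

```bash
python3 -m pendant '[[0.4,-0.2,-15,35,0],[0.4,0,0,40,0],[0.4,0,0,40,0],[0.4,0,0,40,0],[0.4,0,0,25,0],[0.4,0,0,15,0],[0.4,0,0,6,0],[0,0,0,0,0],[0,0,0,0,0],[0,0,0,0,0]]' 70; python3 -m pendant '[[0,0,0,0,0],[0,0,0,-10,0],[0,0,0,-30,0],[0,0,0,-50,0],[0,0,0,-50,0],[0,0,0,-50,0],[0,0,0,-20,0],[0,0,0,0,0]]';python3 - <<'E'
from h import *
st(); go(424,-285,205)
E
```

```text
time: 10.05
tool_pos: [427.9, 98.5, 4.7]
tcp_rot: [-179.9, -0.1, -17.0]
ft_force: [0.3, 0.1, 0.5]
finger_gap: 9.5
time: 10.85
tool_pos: [429.1, 99.1, 219.1]
tcp_rot: [-179.8, -0.5, -17.0]
ft_force: [-0.3, 0.2, -1.7]
finger_gap: 9.1
t 10.85 tcp [429.1  99.1 219.1] rot [-179.8   -0.5  -17. ] F [-0.3  0.2 -1.7] gap 9.1 J [  6. -18. 111.  -0.  87.  23.]
delta tool [107.3 368.9  13.6]
```

```bash
python3 -m pendant '[[0,9,32,0,0],[0,14,46,0,0],[0,14,46,0,0],[0,14,46,0,0],[0,14,46,0,0],[0,14,46,0,0],[0,14,46,0,0],[0,14,46,0,0],[0,0,0,0,0],[0,0,0,0,0]]';python3 - <<'E'
from h import *
st(); go(428,-271,45)
E
```

```text
time: 11.85
tool_pos: [424.3, -271.5, 212.1]
tcp_rot: [-179.9, 0.1, -17.1]
ft_force: [0.2, 0.2, 0.1]
finger_gap: 8.9
t 11.85 tcp [ 424.3 -271.5  212.1] rot [-1.799e+02  1.000e-01 -1.710e+01] F [0.2 0.2 0.1] gap 8.9 J [-38.  -7. 102.   0.  85. -21.]
delta tool [  3.8  -1.3 167. ]
```

```bash
python3 -m pendant '[[0,3.8,-1,40,0],[0,0,0,45,0],[0,0,0,45,0],[0,0,0,25,0],[0,0,0,12,0],[0,0,0,0,0],[0.3,0,0,0,0],[0.3,0,0,0,0],[0.3,0,0,0,0],[0.3,0,0,0,0]]'; python3 -m pendant '[[0.3,0,0,-30,0],[0.3,0,0,-50,0],[0.3,0,0,-50,0],[0.3,0,0,-40,0]]';python3 - <<'E'
from h import *
st(); go(491,187,205)
E
```

```text
time: 12.85
tool_pos: [430.0, -271.9, 47.6]
tcp_rot: [180.0, -0.1, -17.0]
ft_force: [0.5, -0.1, 0.0]
finger_gap: 25.3
time: 13.25
tool_pos: [429.7, -271.7, 220.0]
tcp_rot: [179.9, -0.2, -17.0]
ft_force: [0.9, -0.6, -0.6]
finger_gap: 25.6
t 13.25 tcp [ 429.7 -271.7  220. ] rot [179.9  -0.2 -17. ] F [ 0.9 -0.6 -0.6] gap 25.6 J [-38.  -7. 101.  -0.  86. -21.]
delta tool [ -75.6 -456.5   14.3]
```

```bash
python3 -m pendant '[[0.3,-5,-35,0,0],[0.3,-8,-46,1,0],[0.3,-8,-47,1,0],[0.3,-8,-47,1,0],[0.3,-8,-47,1,0],[0.3,-8,-47,1,0],[0.3,-8,-47,1,0],[0.3,-8,-47,1,0],[0.4,-8,-47,1,0],[0.4,-7,-46,1,0]]';python3 f.py 491,187
```

```text
time: 14.25
tool_pos: [490.0, 189.2, 208.0]
tcp_rot: [-180.0, -0.1, -17.0]
ft_force: [1.1, -0.6, -0.1]
finger_gap: 34.1
t 14.25 tcp [490.  189.2 208. ] rot [-1.8e+02 -1.0e-01 -1.7e+01] F [ 1.1 -0.6 -0.1] gap 34.1 J [16. -4. 99. -0. 84. 33.]
bench z -0.8
491,187 n 568 ctr [490.9 187. ] size [63.6  8.9] axis 70.9 z [ 6.1 10.5]
delta tool [ 3.4  7.9 57.6]
```

```bash
python3 -m pendant '[[0.4,0,0,0,0],[0.4,0,0,0,0],[0.4,0,0,0,0]]';python3 f.py 491,187
```

```text
time: 14.6
tool_pos: [490.1, 185.9, 207.5]
tcp_rot: [180.0, -0.0, -17.1]
ft_force: [-0.2, 0.7, -0.4]
finger_gap: 33.9
t 14.6 tcp [490.1 185.9 207.5] rot [180.   -0.  -17.1] F [-0.2  0.7 -0.4] gap 33.9 J [15. -4. 99. -0. 85. 32.]
bench z -0.8
491,187 n 569 ctr [491.1 187.5] size [62.8  9. ] axis 71.5 z [ 6.3 10.4]
delta tool [ 0.4 -1.9 57.5]
```

```bash
python3 -m pendant '[[0.4,0.5,-1,38,0],[0.4,0,0,40,0],[0.4,0,0,40,0],[0.4,0,0,40,0],[0.4,0,0,25,0],[0.4,0,0,15,0],[0.4,0,0,6,0],[0,0,0,0,0],[0,0,0,0,0],[0,0,0,0,0]]' 70; python3 -m pendant '[[0,0,0,0,0],[0,0,0,-10,0],[0,0,0,-30,0],[0,0,0,-50,0],[0,0,0,-50,0],[0,0,0,-50,0],[0,0,0,-25,0],[0,0,0,0,0],[0,0,0,0,0]]';python3 - <<'E'
from h import *
st(); go(424,-285,205)
E
```

```text
time: 15.65
tool_pos: [492.3, 188.2, 5.1]
tcp_rot: [-179.9, -0.1, -17.0]
ft_force: [-0.5, 1.0, -0.7]
finger_gap: 6.8
time: 16.55
tool_pos: [491.0, 188.1, 219.5]
tcp_rot: [-179.9, -0.1, -17.0]
ft_force: [0.0, -0.4, -1.4]
finger_gap: 6.3
t 16.55 tcp [491.  188.1 219.5] rot [-1.799e+02 -1.000e-01 -1.700e+01] F [ 0.  -0.4 -1.4] gap 6.3 J [15. -4. 98.  0. 86. 32.]
delta tool [ 74.2 472.   14.1]
```

```bash
python3 -m pendant '[[0,5,32,0,0],[0,7.3,46,0,0],[0,7.7,49,0,0],[0,7.7,49,0,0],[0,7.7,49,0,0],[0,7.7,49,0,0],[0,7.7,49,0,0],[0,7.7,49,0,0],[0,7.7,49,0,0],[0,7.7,49,0,0]]'; python3 -m pendant '[[0,0,0,0,0],[0,0,0,0,0],[0,0,0,0,0]]'
python3 - <<'E'
from h import *
st(); go(426,-285,48)
E
```

```text
time: 17.55
tool_pos: [422.2, -284.4, 216.3]
tcp_rot: [-179.9, 0.2, -17.0]
ft_force: [1.5, 0.8, -0.5]
finger_gap: 7.3
time: 17.85
tool_pos: [423.4, -282.0, 216.9]
tcp_rot: [-179.9, 0.1, -17.0]
ft_force: [0.6, 1.2, -0.2]
finger_gap: 7.2
t 17.85 tcp [ 423.4 -282.   216.9] rot [-1.799e+02  1.000e-01 -1.700e+01] F [ 0.6  1.2 -0.2] gap 7.2 J [-39.  -6. 101.   0.  86. -22.]
delta tool [  3.8   2.4 168.9]
```

Release, then retreat back/up so the pail is visible, and look.

```bash
python3 -m pendant '[[0,3,2,40,0],[0,0,0,45,0],[0,0,0,45,0],[0,0,0,25,0],[0,0,0,12,0],[0,0,0,0,0],[0.3,0,0,0,0],[0.3,0,0,0,0],[0.3,0,0,0,0],[0.3,0,0,0,0]]'; python3 -m pendant '[[0.3,0,0,-30,0],[0.3,0,0,-50,0],[0.3,0,0,-50,0],[0.3,0,0,-40,0],[0.3,10,-40,0,0],[0.3,10,-40,0,0],[0.3,10,-40,0,0],[0.3,10,-40,0,0],[0.3,0,0,0,0],[0.3,0,0,0,0]]';python3 - <<'E'
from h import *
st(); im,d,P=snap('top'); print(optics.search_frame('top','punch_0_mid')[:5])
a=cv2.resize(im[215:345,390:500],(550,650),interpolation=3)[:600]; b=cv2.resize(im[280:360,200:300],(250,200)); o=np.zeros((600,800,3),np.uint8); o[:,:550]=a;o[:200,550:]=b; cv2.imwrite('pics/t2.png',o)
E
```

```text
time: 18.85
tool_pos: [426.9, -286.6, 52.6]
tcp_rot: [180.0, -0.1, -17.0]
ft_force: [0.6, 0.9, -0.6]
finger_gap: 25.4
time: 19.85
tool_pos: [511.5, -144.1, 221.6]
tcp_rot: [180.0, -0.0, -16.9]
ft_force: [-0.4, 0.0, 0.2]
finger_gap: 25.6
t 19.85 tcp [ 511.5 -144.1  221.6] rot [180.   -0.  -16.9] F [-0.4  0.   0.2] gap 25.6 J [-21.  -3.  97.  -0.  86.  -4.]
[]
```

View pics/t2.png

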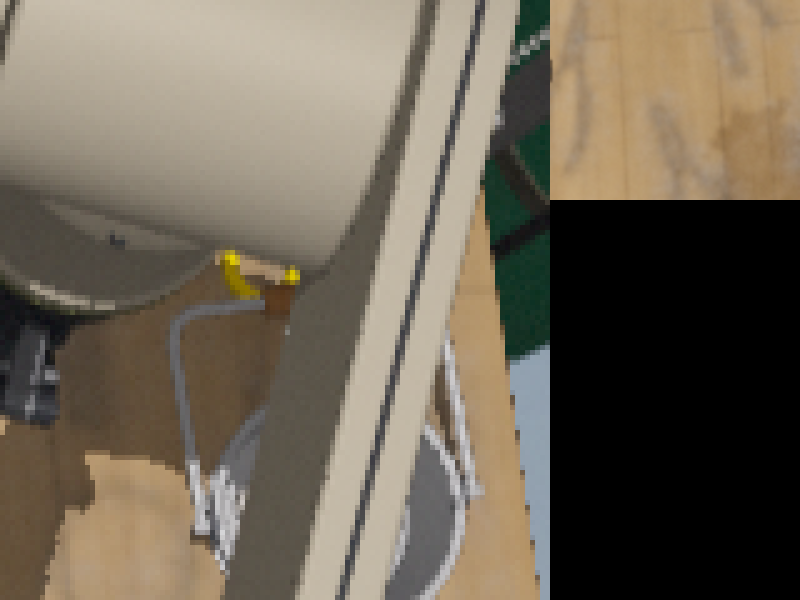

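```bash
python3 -m pendant '[[0.3,-29,-34,0,0],[0.3,-29,-34,0,0],[0.3,-29,-34,0,0],[0.3,-29,-34,0,0],[0.3,-29,-34,0,0],[0.3,0,0,0,0],[0.3,0,0,0,0]]';python3 - <<'E'
from h import *
st(); im,d,P=snap('top'); print(optics.search_frame('top','punch_0_mid')[:5])
a=cv2.resize(im[200:350,390:500],(440,600),interpolation=3); im2,d2,P2=snap('side'); b=cv2.resize(im2[160:260,340:430],(360,400),interpolation=3); o=np.zeros((600,800,3),np.uint8); o[:,:440]=a;o[:400,440:]=b; cv2.imwrite('pics/t3.png',o)
E
```

```text
time: 20.65
tool_pos: [422.3, 59.9, 221.6]
tcp_rot: [180.0, -0.1, -17.0]
ft_force: [-0.1, -0.2, 0.2]
finger_gap: 26.1
t 20.65 tcp [422.3  59.9 221.6] rot [ 1.8e+02 -1.0e-01 -1.7e+01] F [-0.1 -0.2  0.2] gap 26.1 J [  1. -20. 112.  -0.  88.  18.]
[{'at': [423.7, -286.8, 38.4], 'score': 0.5}]
```

View pics/t3.png

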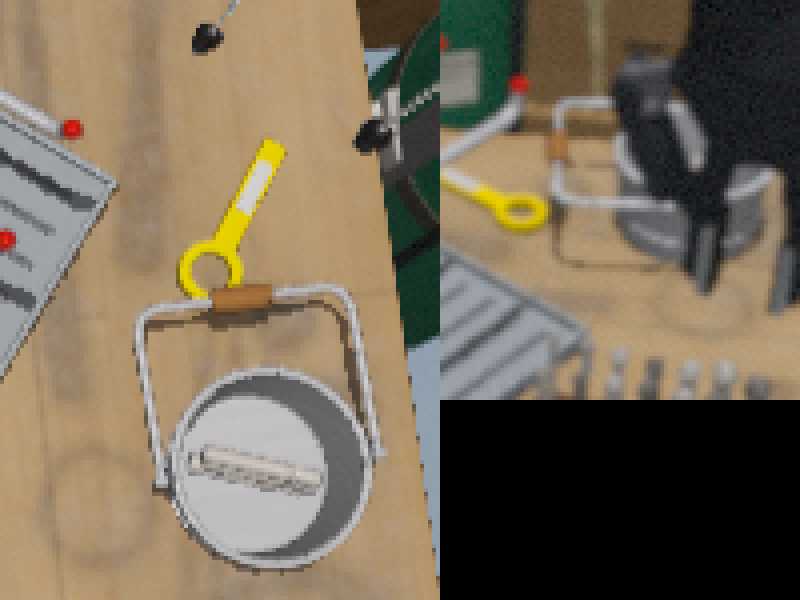

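```bash
python3 -m pendant '[[0.3,0,0,0,-7],[0.3,0,0,0,-7],[0.3,0,0,0,-6],[0.3,5,35,0,0],[0.3,6,45,0,0],[0.3,6,45,0,0],[0.3,6,45,0,0],[0.3,6,45,0,0],[0.3,6,45,0,0],[0.3,6,45,0,0]]'; python3 -m pendant '[[0.3,15,21,0,0],[0.3,16,21,0,0],[0.3,0,0,0,0],[0.3,0,0,0,0]]';python3 - <<'E'
from h import *
st(); im,d,P=snap('wrist','w3.png'); hsv=cv2.cvtColor(im,cv2.COLOR_BGR2HSV); C=cloud(P,d)
print([(np.round(l['at'],1).tolist(),round(l['score'],2)) for l in optics.search_frame('wrist','bail_grip')[:3]])
red=(hsv[...,1]>150)&((hsv[...,0]<6)|(hsv[...,0]>174))&(hsv[...,2]>90)
n,l,s,c=cv2.connectedComponentsWithStats(red.astype(np.uint8))
for i in range(1,n):
    if s[i,4]>60: print('red',c[i].round(),s[i,4],'z188',pt(P,d,*c[i],188).round(1),np.median(C[l==i],0).round(1))
st()
E
```

```text
time: 21.8
tool_pos: [478.6, -246.0, 221.0]
tcp_rot: [180.0, 0.0, 2.8]
ft_force: [0.8, 1.3, 0.4]
finger_gap: 25.5
time: 22.2
tool_pos: [511.5, -284.0, 220.4]
tcp_rot: [-179.9, 0.1, 2.8]
ft_force: [0.2, 0.3, -0.7]
finger_gap: 25.8
t 22.2 tcp [ 511.5 -284.   220.4] rot [-1.799e+02  1.000e-01  2.800e+00] F [ 0.2  0.3 -0.7] gap 25.8 J [-34.   6.  88.  -0.  86. -37.]
[([510.6, -270.9, 59.5], 0.65)]
red [493.  71.] 445 z188 [ 582.4 -182.4  188. ] [ 580.5 -183.2  192.1]
t 22.3 tcp [ 511.6 -282.7  221. ] rot [-180.     0.     2.9] F [ 0.8 -0.9 -0.2] gap 25.7 J [-34.   5.  89.   0.  86. -37.]
```

View pics/w3.png

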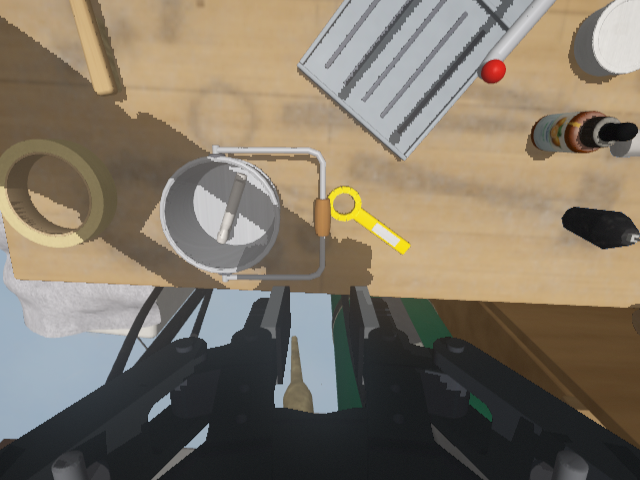

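Run:
```python
from h import *
im,d,P=snap('wrist','w4.png'); C=cloud(P,d); hsv=cv2.cvtColor(im,cv2.COLOR_BGR2HSV)
for u,v,z in [(322,200,60),(322,234,60),(215,149,56),(345,203,6),(408,245,6),(221,157,60),(221,271,60),(163,210,60),(280,212,60)]: print(pt(P,d,u,v,z).round(1))
st()
q=C[155:275,160:285]; m=np.hypot(q[...,0]-424,q[...,1]+286)<40
zz=np.where(m,q[...,2],0); print(np.histogram(q[m][:,2],bins=np.arange(0,60,3)))
a=cv2.resize(im[150:280,155:290],(623,600),interpolation=3); cv2.imwrite('pics/w4c.png',a)
```

```text
[ 511.6 -264.6   60. ]
[ 513.2 -294.3   60. ]
[ 421.4 -227.4   56. ]
[ 535.4 -275.7    6. ]
[ 603.4 -316.     6. ]
[ 427.2 -233.3   60. ]
[ 424.8 -333.1   60. ]
[ 376.8 -280.    60. ]
[ 476.4 -276.7   60. ]
t 22.35 tcp [ 511.8 -282.3  221.2] rot [-180.    0.    3.] F [ 0.4  0.4 -0. ] gap 25.7 J [-34.   5.  89.   0.  86. -37.]
(array([ 174, 3726,   37,   27,   55,   12,    6,   69,   11,    3,   31,
        337,  258,    0,    0,    0,    0,    0,    0]), array([ 0,  3,  6,  9, 12, 15, 18, 21, 24, 27, 30, 33, 36, 39, 42, 45, 48,
       51, 54, 57]))
```

View pics/w4c.png

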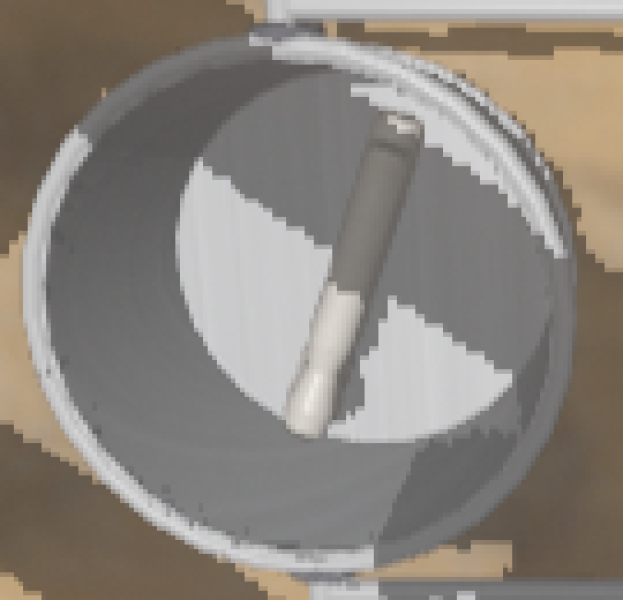

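```bash
python3 -m pendant '[[0.3,0.3,0,40,0],[0.3,0,0,45,0],[0.3,0,0,45,0],[0.3,0,0,30,0],[0.3,0,0,15,0],[0.3,0,0,9,0],[0.3,0,0,0,0],[0,0,0,0,0],[0,0,0,0,0],[0,0,0,0,0]]' 60; python3 -m pendant '[[0,0,0,0,0],[0,0,0,0,0]]'; python3 -c "
import numpy as np
t=np.radians(np.arange(0,91,6)); x=88*np.cos(t); z=88*np.sin(t)
print(np.c_[np.diff(x),-np.diff(z)].round(1).tolist())"
```

```text
time: 23.35
tool_pos: [513.9, -283.2, 39.2]
tcp_rot: [179.9, -0.2, 3.0]
ft_force: [1.2, 0.2, 2.9]
finger_gap: 11.7
time: 23.55
tool_pos: [514.1, -283.2, 38.9]
tcp_rot: [179.9, -0.2, 3.0]
ft_force: [3.0, 0.1, 6.3]
finger_gap: 11.7
[[-0.5, -9.2], [-1.4, -9.1], [-2.4, -8.9], [-3.3, -8.6], [-4.2, -8.2], [-5.0, -7.7], [-5.8, -7.2], [-6.5, -6.5], [-7.2, -5.8], [-7.7, -5.0], [-8.2, -4.2], [-8.6, -3.3], [-8.9, -2.4], [-9.1, -1.4], [-9.2, -0.5]]
```

```bash
python3 -m pendant '[[0,-0.5,0,-9.2,0],[0,-1.4,0,-9.1,0],[0,-2.4,0,-8.9,0],[0,-3.3,0,-8.6,0],[0,-4.2,0,-8.2,0],[0,0,0,0,0],[0,0,0,0,0]]';  python3 -m pendant '[[0,-5,0,-7.7,0],[0,-5.8,0,-7.2,0],[0,-6.5,0,-6.5,0],[0,-7.2,0,-5.8,0],[0,-7.7,0,-5,0],[0,0,0,0,0],[0,0,0,0,0]]'
```

```text
time: 24.25
tool_pos: [501.1, -283.3, 81.7]
tcp_rot: [180.0, -0.1, 3.0]
ft_force: [2.0, -0.1, 1.0]
finger_gap: 11.5
time: 24.95
tool_pos: [468.9, -284.9, 114.0]
tcp_rot: [180.0, -0.1, 3.0]
ft_force: [3.3, 1.9, 3.2]
finger_gap: 11.8
```

```bash
python3 -m pendant '[[0,-8.2,0,-4.2,0],[0,-8.6,0,-3.3,0],[0,-8.9,0,-2.4,0],[0,-9.1,0,-1.4,0],[0,-9.2,0,-0.5,0],[0,0,0,0,0],[0,0,0,0,0],[0,0,0,0,0],[0,0,0,0,0]]'; python3 w.py w5.png bail_grip pail_mid
```

```text
time: 25.85
tool_pos: [426.0, -287.4, 127.2]
tcp_rot: [179.9, -0.1, 3.0]
ft_force: [0.3, 4.8, 13.9]
finger_gap: 11.7
t 25.85 tcp [ 426.  -287.4  127.2] rot [ 1.799e+02 -1.000e-01  3.000e+00] F [ 0.3  4.8 13.9] gap 11.7 J [-40.  -2. 106.   0.  76. -43.]
[ 421. -217.  270.] [ 1.638e+02 -1.000e-01  3.000e+00]
bail_grip [([432.1, -272.6, 147.0], 0.64)]
pail_mid []
```

View pics/w5.png

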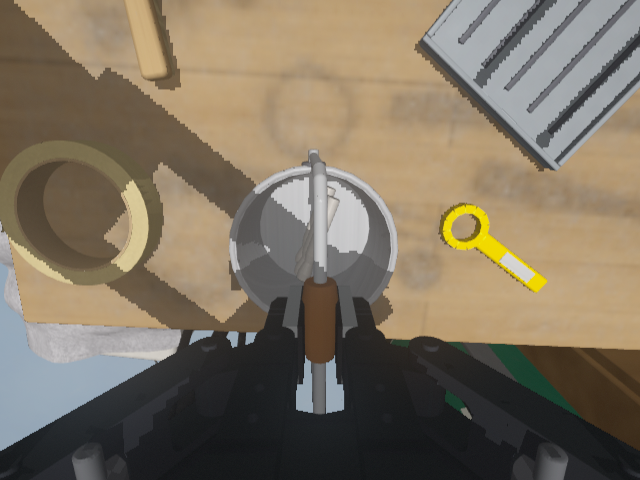

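```bash
python3 -m pendant '[[0,0,0,-4,0],[0,0,0,-6,0],[0,0,0,-8,0],[0,0,0,-8,0],[0,0,0,-10,0],[0,0,0,-10,0],[0,0,0,-10,0],[0,0,0,-8,0],[0,0,0,-4,0],[0,0,0,0,0]]' 100; python3 -m pendant '[[0,0,0,0,-5],[0,0,0,0,-5],[0,0,0,0,-5],[0,0,0,0,-5],[0,0,0,0,-5],[0,0,0,0,-5],[0,0,0,0,-5],[0,0,0,0,-5],[0,0,0,0,-5],[0,0,0,0,-5]]'
python3 - <<'E'
from h import *
st(); go(522,-212,195)
E
```

```text
time: 27.0
tool_pos: [425.1, -287.3, 194.2]
tcp_rot: [179.9, -0.1, 3.0]
ft_force: [-1.0, -0.8, -3.4]
finger_gap: 10.3
time: 28.0
tool_pos: [424.4, -286.8, 192.6]
tcp_rot: [-179.9, -0.0, 53.2]
ft_force: [-0.8, -0.3, -3.9]
finger_gap: 10.5
t 28.0 tcp [ 424.4 -286.8  192.6] rot [-179.9   -0.    53.2] F [-0.8 -0.3 -3.9] gap 10.5 J [-40.  -5. 102.  -0.  83. -93.]
delta tool [118.3  33.3  -2.5]
```

```bash
python3 -m pendant '[[0,4,1,-1,-0.5],[0,8,2.3,-1,0],[0,14,4,-1,0],[0,18,5,-1,0],[0,18,5,-1,0],[0,18,5,0,0],[0,16,5,0,0],[0,12,3.5,0,0],[0,7,2,0,0],[0,3.3,0.5,0,0]]'; python3 -m pendant '[[0,0,0,0,0],[0,0,0,0,0],[0,0,0,0,0],[0,0,0,0,0],[0,0,0,0,0]]'
python3 - <<'E'
from h import *
st(); im,d,P=snap('wrist','w6.png'); hsv=cv2.cvtColor(im,cv2.COLOR_BGR2HSV); C=cloud(P,d)
red=(hsv[...,1]>150)&((hsv[...,0]<6)|(hsv[...,0]>174))&(hsv[...,2]>90)
n,l,s,c=cv2.connectedComponentsWithStats(red.astype(np.uint8))
for i in range(1,n):
    if s[i,4]>60: print('red',c[i].round(),s[i,4],'z189',pt(P,d,*c[i],189).round(1),np.median(C[l==i],0).round(1))
st(); go(557.5,-164,195);go(583,-129.4,195)
E
```

```text
time: 29.0
tool_pos: [522.4, -211.3, 198.1]
tcp_rot: [-180.0, 0.0, 53.5]
ft_force: [-0.0, -0.1, -3.4]
finger_gap: 10.2
time: 29.5
tool_pos: [521.8, -212.1, 198.4]
tcp_rot: [180.0, -0.0, 53.5]
ft_force: [0.7, 1.0, -4.2]
finger_gap: 10.7
t 29.5 tcp [ 521.8 -212.1  198.4] rot [180.   -0.   53.5] F [ 0.7  1.  -4.2] gap 10.7 J [-27.   3.  94.   0.  84. -81.]
red [458. 231.] 383 z189 [ 532.2 -145.6  189. ] [ 530.7 -146.2  192.2]
t 29.55 tcp [ 521.8 -212.   198.4] rot [180.   -0.   53.5] F [ 0.4  0.8 -3.6] gap 10.3 J [-27.   3.  94.   0.  84. -81.]
delta tool [59.8  0.1  3.4]
delta tool [102.8   0.    3.4]
```

View pics/w6.png

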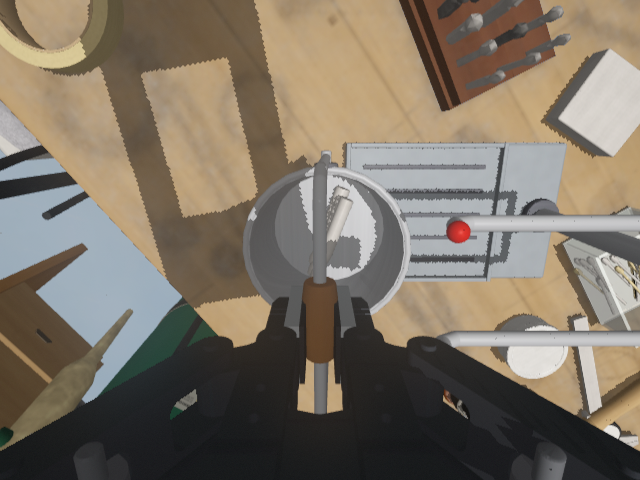

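Run:
```python
from h import *
im,d,P=snap('wrist'); 
a=np.radians(53.7); ex=np.array([np.cos(a),np.sin(a)]); ey=np.array([-np.sin(a),np.cos(a)]); S=np.array([583,-129.4])
for u,v,z in [(319,280,221),(319,362,221),(458,231,190),(327,155,131)]:
    p=pt(P,d,u,v,z); print(p.round(1),'fork',((p[:2]-S)@ex).round(1),((p[:2]-S)@ey).round(1), 'measured z',pt(P,d,u,v)[2].round(1))
```

```text
[ 503.8 -199.7  221. ] fork -103.5 22.2 measured z 215.7
[ 530.8 -219.8  221. ] fork -103.7 -11.5 measured z 221.7
[ 531.5 -145.8  190. ] fork -43.7 31.8 measured z 193.3
[ 475.3 -173.   131. ] fork -98.9 61.0 measured z 341.1
```

```bash
python3 -m pendant '[[0,3,2,0,0],[0,7,2,0,0],[0,12,1,0,0],[0,15,0,0,0],[0,16,0,0,0],[0,16,0,0,0],[0,14,0,0,0],[0,10,0,0,0],[0,6,0,0,0],[0,2,0,0,0]]'; python3 -m pendant '[[0,0,0,0,0],[0,0,0,0,0],[0,0,0,4,0],[0,0,0,7,0],[0,0,0,8,0],[0,0,0,7,0],[0,0,0,4,0],[0,0,0,3,0],[0,0,0,2,0],[0,0,0,0,0]]'; python3 w.py w7.png
```

```text
time: 30.6
tool_pos: [586.3, -133.0, 198.2]
tcp_rot: [-180.0, 0.0, 53.5]
ft_force: [0.4, -0.5, -3.4]
finger_gap: 10.3
time: 31.6
tool_pos: [586.0, -133.6, 163.1]
tcp_rot: [-180.0, 0.0, 53.5]
ft_force: [0.1, -0.7, -2.9]
finger_gap: 10.4
t 31.6 tcp [ 586.  -133.6  163.1] rot [-180.     0.    53.5] F [ 0.1 -0.7 -2.9] gap 10.4 J [-18.  10.  90.  -0.  80. -71.]
[528. -92. 306.] [163.9   0.   53.5]
```

View pics/w7.png

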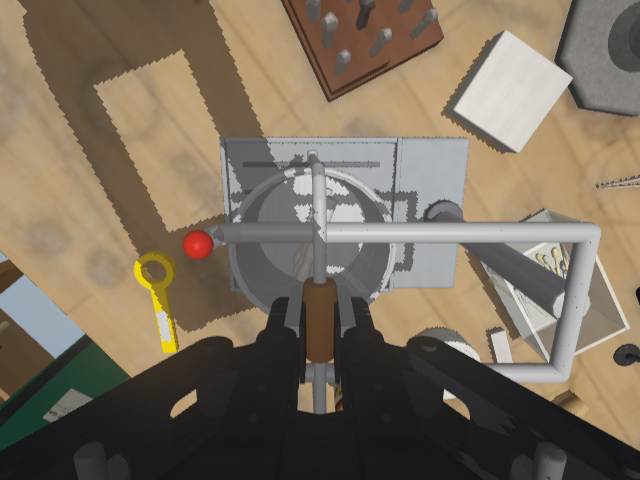

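```bash
python3 -m pendant '[[0,0,0,1,0],[0,0,0,1,0],[0,0,0,0,0],[0,0,0,0,0]]';  python3 -m pendant '[[0,0,0,1,0],[0,0,0,0,0],[0,0,0,0,0]]'; python3 -m pendant '[[0,0,0,1,0],[0,0,0,0,0],[0,0,0,0,0]]'
```

```text
time: 32.05
tool_pos: [586.6, -133.6, 162.1]
tcp_rot: [179.9, -0.0, 53.5]
ft_force: [-0.7, 2.2, 1.8]
finger_gap: 10.4
time: 32.35
tool_pos: [586.7, -133.6, 161.9]
tcp_rot: [179.9, -0.0, 53.5]
ft_force: [-2.9, 1.6, 7.5]
finger_gap: 10.6
time: 32.65
tool_pos: [586.7, -133.7, 161.7]
tcp_rot: [179.9, -0.0, 53.5]
ft_force: [-5.7, 2.1, 11.8]
finger_gap: 10.3
```

```bash
python3 -m pendant '[[0,0,0,-2,0],[0.25,0,0,0,0],[0.3,0,0,0,0],[0.3,0,0,0,0],[0.3,0,0,0,0],[0.3,0,0,0,0],[0.3,0,0,-10,0],[0.3,0,0,-20,0],[0.3,0,0,-30,0],[0.3,0,0,0,0]]'
python3 - <<'E'
from h import *
st(); im,d,P=snap('wrist','w8.png')
a=np.radians(53.7); ex=np.array([np.cos(a),np.sin(a)]); ey=np.array([-np.sin(a),np.cos(a)]); S=np.array([583,-129.4])
C=cloud(P,d); hsv=cv2.cvtColor(im,cv2.COLOR_BGR2HSV)
m=(C[...,2]>175)&(C[...,2]<195)&(np.hypot(C[...,0]-583,C[...,1]+130)<30)&(hsv[...,1]>80)&(hsv[...,0]<20)
p=C[m].mean(0); print(m.sum(),p.round(1),((p[:2]-S)@ex).round(1),((p[:2]-S)@ey).round(1), np.percentile(C[m][:,2],95))
for q in('bail_grip','pail_mid','tag_eye','tag_grip'): print([(np.round(l['at'],1).tolist(),round(l['score'],2)) for l in optics.search_frame('wrist',q)[:3]])
E
```

```text
time: 33.65
tool_pos: [588.6, -134.4, 227.5]
tcp_rot: [179.5, -0.2, 53.5]
ft_force: [0.7, -0.0, 0.9]
finger_gap: 25.6
t 33.65 tcp [ 588.6 -134.4  227.5] rot [179.5  -0.2  53.5] F [ 0.7 -0.   0.9] gap 25.6 J [-18.   8.  85.  -0.  86. -71.]
1325 [ 582.5 -131.5  183.9] -2.0 -0.9 185.96189798537588
[]
[([556.3, -289.0, 7.3], 0.65)]
[([552.6, -292.0, 7.1], 0.97)]
[([556.8, -287.8, 5.9], 0.57)]
```

View pics/w8.png

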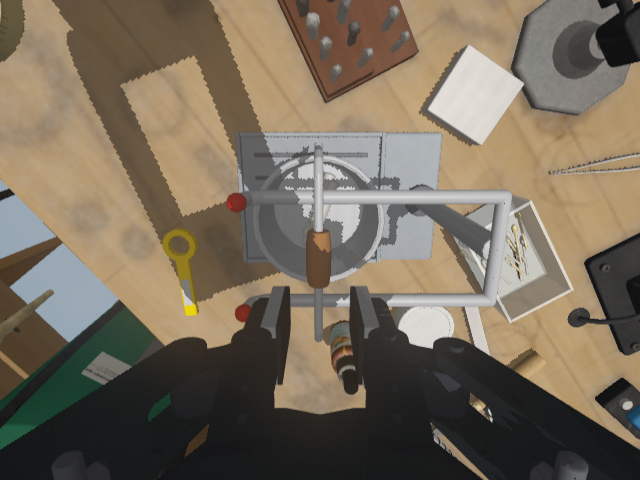

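```bash
cat > tag.py <<'E'
from h import *
def tag(cam):
    s=st(); im,d,P=snap(cam); C=cloud(P,d); hsv=cv2.cvtColor(im,cv2.COLOR_BGR2HSV)
    m=((hsv[...,1]>120)&(hsv[...,0]>20)&(hsv[...,0]<36)&(hsv[...,2]>70)).astype(np.uint8)
    n,l,S,c=cv2.connectedComponentsWithStats(m)
    for i in range(1,n):
        if S[i,4]<60: continue
        # hole = filled contour's inner contour
        cs,h=cv2.findContours((l==i).astype(np.uint8),cv2.RETR_CCOMP,cv2.CHAIN_APPROX_NONE)
        o=max(cs,key=cv2.contourArea); inn=[k for k,hh in zip(cs,h[0]) if hh[3]>=0]
        print('blob',c[i].round(),S[i,4],'z',np.median(C[l==i][:,2]).round(1))
        if inn:
            k=max(inn,key=cv2.contourArea); M=cv2.moments(k); 
            if M['m00']<15: continue
            e=(M['m10']/M['m00'],M['m01']/M['m00'])
            z=np.median(C[l==i][:,2]); p=C[l==i]; p=p[abs(p[:,2]-z)<8]; ec=pt(P,d,*e,z); f=p[np.argmax(np.hypot(*(p-ec)[:,:2].T))]
            v=p[np.hypot(*(p-ec)[:,:2].T)>25].mean(0)-ec
            u=v[:2]/np.linalg.norm(v[:2]); g=ec[:2]+45*u; ang=np.degrees(np.arctan2(u[1],u[0]))
            print('eye px',np.round(e),'eye',ec.round(1),'far',f.round(1),'axis',ang.round(1),'grip',g.round(1)); go(*g,220)
tag('wrist')
E
python3 tag.py
```

```text
t 33.9 tcp [ 585.4 -133.4  220.2] rot [-179.9    0.    53.5] F [-0.8 -1.  -0.8] gap 25.6 J [-18.   8.  86.  -0.  86. -71.]
blob [183. 271.] 1303 z 7.7
eye px [179. 251.] eye [ 533.6 -275.4    7.7] far [ 600.8 -323.4    7. ] axis -32.9 grip [ 571.3 -299.8]
delta tool [-1.421e+02  8.780e+01 -1.000e-01]
```

```bash
python3 -m pendant '[[0.4,0,0,-10,-3.5],[0.4,-25,15,0,0],[0.4,-39,24,0,0],[0.4,-39,24,0,0],[0.4,-39,25,0,0],[0.4,0,0,0,0],[0.4,0,0,0,0],[0.4,0,0,0,0]]'; python3 tag.py
python3 - <<'E'
from h import *
im,d,P=snap('wrist'); C=cloud(P,d); print('bench',np.median(C[(abs(C[...,2])<6)][:,2]).round(1))
E
```

```text
time: 34.75
tool_pos: [582.3, -299.7, 230.4]
tcp_rot: [-179.9, -0.0, 57.0]
ft_force: [0.4, 0.9, 0.3]
finger_gap: 34.1
t 34.75 tcp [ 582.3 -299.7  230.4] rot [-179.9   -0.    57. ] F [0.4 0.9 0.3] gap 34.1 J [-32.  16.  76.   0.  88. -89.]
blob [312. 177.] 1227 z 8.0
eye px [312. 155.] eye [ 533.6 -277.2    8. ] far [ 604.8 -318.     6.1] axis -33.1 grip [ 571.3 -301.7]
delta tool [-8.2 -8.2 10.8]
bench -0.5
```

```bash
python3 -m pendant '[[0.4,-8,-8,30,0],[0.4,0,0,45,0],[0.4,0,0,45,0],[0.4,0,0,45,0],[0.4,0,0,35,0],[0.4,0,0,15,0],[0.4,0,0,11,0],[0,0,0,0,0],[0,0,0,0,0],[0,0,0,0,0]]' 60; python3 -m pendant '[[0,0,0,0,0],[0,0,0,-5,0],[0,0,0,-15,0],[0,0,0,-35,0],[0,0,0,-50,0],[0,0,0,-50,0],[0,0,0,-50,0],[0,0,0,-25,0],[0,0,0,0,0],[0,0,0,0,0]]'
python3 - <<'E'
from h import *
st(); go(440,-230,235); go(440,200,235)
E
python3 tag.py
```

```text
time: 35.85
tool_pos: [573.0, -303.9, 7.8]
tcp_rot: [179.8, -0.0, 57.0]
ft_force: [0.5, -0.2, -0.3]
finger_gap: 10.1
time: 36.85
tool_pos: [571.8, -303.3, 237.3]
tcp_rot: [179.8, 0.0, 57.0]
ft_force: [0.8, 0.7, -1.2]
finger_gap: 10.1
t 36.85 tcp [ 571.8 -303.3  237.3] rot [179.8   0.   57. ] F [ 0.8  0.7 -1.2] gap 10.1 J [-32.  14.  77.  -0.  89. -89.]
delta tool [ -10.4 -150.5    1.9]
delta tool [ 350.2 -384.7    1.2]
t 36.85 tcp [ 571.8 -303.3  237.3] rot [179.8   0.   57. ] F [ 0.8  0.7 -1.2] gap 10.1 J [-32.  14.  77.  -0.  89. -89.]
blob [320. 221.] 5398 z 238.5
eye px [320. 199.] eye [ 532.2 -277.8  238.5] far [ 569.4 -308.3  238.9] axis -33.5 grip [ 569.7 -302.7]
delta tool [-0.6 -1.3 15.3]
```

```bash
python3 -m pendant '[[0,-2,-22,0,0],[0,-2.5,-38,0,0],[0,-2.5,-38,0,0],[0,-2.5,-38,0,0],[0,0,-14,0,0],[0,15,-10,0,0],[0,30,-20,0,0],[0,36,-23.3,0,0],[0,36,-23.3,0,0],[0,36,-23.3,0,0]]' 80;  python3 -m pendant '[[0,36,-23.3,0,0],[0,36,-23.3,0,0],[0,36,-23.3,0,0],[0,36,-23.3,0,0],[0,36,-23.3,0,0],[0,20,-13.3,0,0],[0,10,-7,0,0],[0,0,0,0,0],[0,0,0,0,0],[0,0,0,0,0]]'; python3 tag.py
```

```text
time: 37.9
tool_pos: [438.5, -44.8, 233.3]
tcp_rot: [-179.8, 0.1, 56.9]
ft_force: [0.9, 0.7, 0.0]
finger_gap: 8.5
time: 38.9
tool_pos: [439.8, 202.8, 235.0]
tcp_rot: [-180.0, 0.0, 56.9]
ft_force: [0.5, -1.0, 0.6]
finger_gap: 8.9
t 38.9 tcp [439.8 202.8 235. ] rot [-180.     0.    56.9] F [ 0.5 -1.   0.6] gap 8.9 J [ 19. -11. 103.  -0.  88. -38.]
blob [320. 220.] 5434 z 236.2
eye px [320. 200.] eye [400.2 228.2 236.2] far [432.6 205.5 235.1] axis -33.3 grip [437.8 203.5]
delta tool [-0.5 -2.1 15.1]
blob [435. 226.] 651 z 90.1
blob [320. 366.] 556 z 236.3
```

```bash
python3 -m pendant '[[0,0,0,0,5.7],[0,0,0,0,5.7],[0,0,0,0,5.7],[0,0,0,0,5.7],[0,0,0,0,5.7],[0,0,0,0,5.7],[0,0,0,0,5.7],[0,0,0,0,5.7],[0,0,0,0,5.7],[0,0,0,0,5.7]]';  python3 -m pendant '[[0,15,-8,0,0],[0,22,-14,0,0],[0,15,-10,0,0],[0,0,0,20,0],[0,0,0,30,0],[0,0,0,20,0],[0,0,0,0,0],[0,0,0,0,0],[0,0,0,0,0]]'; python3 tag.py
python3 - <<'E'
from h import *
im,d,P=snap('wrist'); C=cloud(P,d); 
w=C[(np.hypot(C[...,0]-491,C[...,1]-281)<25)&(C[...,2]>84)&(C[...,2]<95)]; print('collar',len(w),cv2.minEnclosingCircle(w[:,:2].astype(np.float32)) if len(w) else '')
w=C[(np.hypot(C[...,0]-491,C[...,1]-281)<25)&(C[...,2]>100)&(C[...,2]<125)]; print('pin',len(w),w.mean(0) if len(w) else '')
cv2.imwrite('pics/w9.png',im)
E
```

```text
time: 39.95
tool_pos: [440.0, 203.0, 235.4]
tcp_rot: [180.0, -0.0, -0.3]
ft_force: [0.3, 0.1, -0.3]
finger_gap: 8.2
time: 40.85
tool_pos: [492.8, 236.0, 167.2]
tcp_rot: [-180.0, -0.1, -0.0]
ft_force: [-1.3, 0.5, -1.6]
finger_gap: 8.4
t 40.85 tcp [492.8 236.  167.2] rot [-1.8e+02 -1.0e-01 -0.0e+00] F [-1.3  0.5 -1.6] gap 8.4 J [20.  1. 99. -0. 80. 20.]
blob [321. 219.] 5499 z 168.5
eye px [321. 200.] eye [492.3 282.1 168.5] far [490.8 242.8 167.5] axis -90.5 grip [491.9 237.2]
delta tool [ -0.8  -1.  -52.7]
blob [318. 195.] 352 z 90.1
blob [320. 366.] 559 z 168.6
collar 818 ((492.8514099121094, 281.174560546875), 14.914718627929688)
pin 216 [492.71320227 282.09891394 116.86905012]
```

View pics/w9.png

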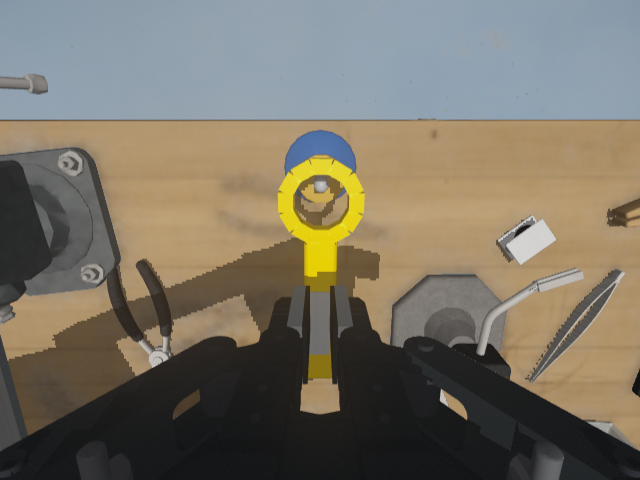

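```bash
python3 -m pendant '[[0,0,0,15,0],[0,0,0,15,0],[0,0,0,12,0],[0,0,0,10,0],[0,0,0,8,0],[0,0,0,5,0],[0,0,0,2,0],[0,0,0,0,0],[0,0,0,0,0]]'; python3 tag.py
```

```text
time: 41.85
tool_pos: [492.1, 236.3, 98.8]
tcp_rot: [-180.0, -0.0, -0.0]
ft_force: [-0.0, -0.2, 0.0]
finger_gap: 8.6
t 41.85 tcp [492.1 236.3  98.8] rot [-180.   -0.   -0.] F [-0.  -0.2  0. ] gap 8.6 J [ 20.   5. 102.  -0.  73.  20.]
blob [320. 217.] 6553 z 99.9
eye px [324. 202.] eye [492.7 281.5  99.9] far [487.1 243.1  99.3] axis -92.8 grip [490.6 236.6]
delta tool [  -1.5   -0.3 -121. ]
blob [320. 366.] 575 z 100.2
```

```bash
python3 -m pendant '[[0.5,0,0,0,0],[0.5,0,0,0,0],[0.5,0,0,0,0],[0.5,0,0,0,0],[0.5,0,0,-10,0],[0.5,0,0,-25,0],[0.5,0,0,-40,0],[0.5,0,0,-40,0],[0.5,-30,0,-10,0],[0.5,-30,0,0,0]]';python3 -m pendant '[[0.5,-20,30,0,0],[0.5,0,35,0,0],[0.5,0,0,0,0],[0.5,0,0,0,0],[0.5,0,0,0,0]]'
python3 - <<'E'
from h import *
st(); im,d,P=snap('top'); im2,d2,P2=snap('side'); o=np.zeros((600,800,3),np.uint8)
o[:300,:400]=cv2.resize(im[180:315,320:500],(400,300)); o[300:,:400]=cv2.resize(im[270:360,150:270],(400,300))
o[:300,400:]=cv2.resize(im2[150:285,270:450],(400,300)); o[300:,400:]=cv2.resize(im2[345:465,300:460],(400,300)); cv2.imwrite('pics/fin.png',o)
for c in ('side','top'):
  for q in('tag_eye','pail_mid','bail_grip','punch_0_mid','flux_bottle','white_tin'): print(c,q,[(np.round(l['at'],1).tolist(),round(l['score'],2)) for l in optics.search_frame(c,q)[:2]])
C=cloud(*[P,d]); hsv=cv2.cvtColor(im,cv2.COLOR_BGR2HSV); 
m=(hsv[...,1]>150)&(hsv[...,0]>20)&(hsv[...,0]<36)&(np.hypot(C[...,0]-492,C[...,1]-270)<70)&(C[...,2]>20); print('yellow',m.sum(),C[m].mean(0).round(),C[m].min(0).round(),C[m].max(0).round())
E
```

```text
time: 42.9
tool_pos: [433.0, 236.7, 227.4]
tcp_rot: [-179.9, -0.3, -0.1]
ft_force: [-0.1, 0.2, 0.7]
finger_gap: 42.7
time: 43.4
tool_pos: [411.9, 171.6, 223.8]
tcp_rot: [-180.0, -0.0, -0.0]
ft_force: [-0.2, 0.3, -0.4]
finger_gap: 42.5
t 43.4 tcp [411.9 171.6 223.8] rot [-180.   -0.   -0.] F [-0.2  0.3 -0.4] gap 42.5 J [ 16. -17. 109.   0.  88.  16.]
side tag_eye [([491.0, 273.5, 97.6], 0.9), ([755.4, -109.8, 28.0], 0.66)]
side pail_mid [([581.2, -126.7, 75.6], 0.87), ([490.0, 287.0, 9.7], 0.3)]
side bail_grip [([578.4, -120.0, 182.4], 0.58)]
side punch_0_mid [([720.8, -190.9, 46.5], 0.18), ([602.3, -79.9, 10.3], 0.17)]
side flux_bottle [([722.3, -190.9, 46.9], 0.88)]
side white_tin [([753.3, -112.1, 28.8], 0.8), ([581.4, -125.0, 77.9], 0.66)]
top tag_eye []
top pail_mid [([585.4, -129.7, 57.4], 0.57)]
top bail_grip [([579.2, -133.6, 182.4], 0.77)]
top punch_0_mid [([582.8, -139.1, 69.7], 0.53)]
top flux_bottle [([719.4, -193.9, 63.2], 0.71)]
top white_tin [([755.3, -116.3, 28.1], 0.78)]<stdin>:8: RuntimeWarning: Mean of empty slice.
  ret = um.true_divide(
Traceback (most recent call last):
ValueError: zero-size array to reduction operation minimum which has no identity
```

View pics/fin.png

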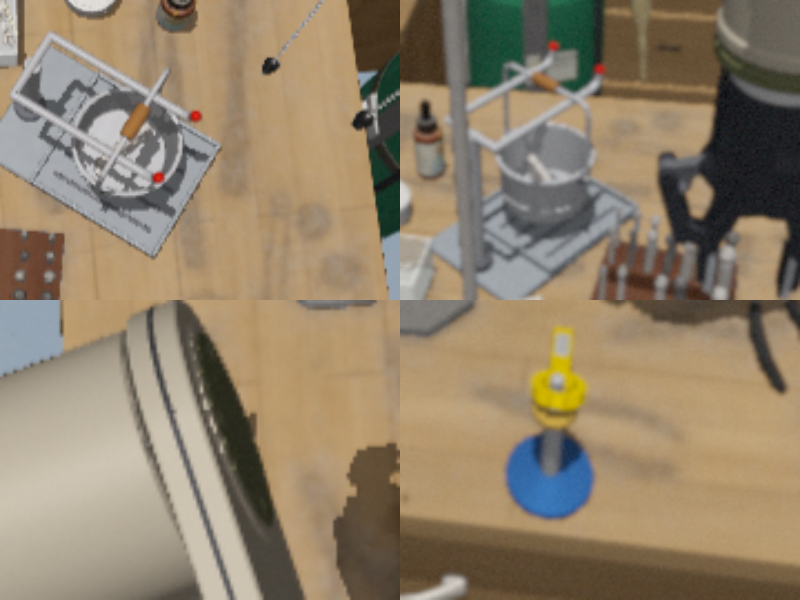

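```bash
python3 -c "
from bench import hand_in
print(hand_in())"
```

```text
the job is handed in; nothing more can be done
None
```

The job is handed in at about 43 s of the 210 s allowed; it reports no verdict. All three loose punches (of the possible four) are in the pail, the pail hangs on the drip stand, and the tag is on its post.

**Last checks**
- **Punches:** The bench where they lay was clear when I looked after the third drop. The top surface inside the pail stood about 34 mm above the pail floor, which matches the three punches lying stacked. I never saw all three separately.
- **Bail and pail:** The bail was raised upright while the pail stood on the bench, then the pail was lifted by it. After release, the roller stood about 2 mm from the seat along the prongs and 1 mm sideways. Its top read 186 mm, which is right for the seat. The last picture shows the pail hanging level behind both tips.
- **Tag:** Before release the eye was within 1 mm of the pin axis. In the last side picture it sits on the collar; the network put it at about z 98 mm.
- **Rest of the bench:** The bottle and tin read the same positions as at the start, within camera error. The gripper is empty, open and clear of everything.

**Checks that failed or disagreed**
- The last top view could not confirm the tag because the arm hid the post, so my own tag measurement there found nothing.
- The two cameras' position reports for the hung pail and roller differ by up to about 14 mm. My own measurement from the wrist camera fits the seat.

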